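# Demould an arm board and set it home in the length gauge

## Task

Take the blue moulded arm board out of the aluminium mould: its toe is caught under the mould's lip, so raise the tab end a little first (some 15 mm) and then draw it out without wrenching it. Set it down flat and let go, then take it again by the sides of its body and lay it the same way up on the gauge, between the rails, and slide its tab into the green hood until it meets the stop hidden inside and presses the stop's light pad home, gently, so that the stop itself is not pushed back from its setting. Leave it lying there and do not disturb the other things.

Things in the scene. Friction and masses are not known exactly. Their poses are not given: they have to be found in the camera images.
- splint: rigid blue arm board, 0.13 to 0.25 kg, 194 mm long; origin at the centre of the body's underside, x along it to the tab, y across, z up. Body x -48 to 60 mm, 56 wide, 26 high, vertical sides, grey strip on top. Starts in the mould, lined up with it, origin 10 mm above the mould's: only the tab can be gripped
- toe_tip (a point): lower edge of the board's toe (board x -88, z 0 mm). Toe: x -88 to -60, 40 wide, 7 high; between it and the body a nose step x -60 to -48, 56 wide, 13 high
- tab_tip (a point): middle of the end face of the board's tab (board x 106, z 18 mm). Tab: x 60 to 106, 26 wide, z 10 to 26
- mould: fixed aluminium mould, 220 x 100 x 36 mm; origin at its underside, x towards the tab end. Cavity floor at z 10, side walls to z 36, 2 mm play each side. Tilting the board 4.5 to 6 degrees, tab up, about the toe's tip brings the body over the end wall; then drawing the board 28 mm or more along its own length frees the toe
- lip (a point): lower inner edge of the mould's lip (mould x -64, z 19.5 mm). The lip covers x -108 to -64, z 19.5 to 32, 2.5 mm above the toe, overlapping it by 24 mm; the cavity ends at x -91 under it. Tilted over 6 degrees before it is drawn back, the toe jams under the lip
- end_wall (a point): top of the mould's end wall at the tab end (mould x 67, z 20 mm): x 62 to 72, it keeps the body from sliding out flat; a 30 mm gap lets the tab through. Beyond it only a ledge 10 mm high: the tab stands free from x 72 to 106, 10 mm above the ledge, nothing beside it
- gauge: fixed white length gauge, 220 x 92 x 44 mm; origin at its underside, x along the bed into the hood, z up. Bed top at z 8, from x -100; two steel rails along x, inner faces at y +-31, 7 mm higher than the bed, up to x 56. Green hood x 60 to 120, 44 high; its tunnel for the tab is 36 wide, 30 high above the bed, too close for fingers beside the tab
- hood_mouth (a point): middle of the lower edge of the hood's mouth, at bed height (gauge x 60, y 0, z 8 mm)
- stop_pad (a joint): small black pad of the stop deep in the dark hood, hardly to be seen: 0 untouched, 0.004 (m) pressed home, where it stays; it takes about 2.5 N to move and when home it is backed by the stop. Its face stands somewhere between 24 and 38 mm inside the mouth, different each time
- stop_slip (a joint): how far (m) the whole stop has been pushed back from where it was set: 0 at the start; it gives way when pushed with more than about 18 N
- specimen_cup: bystander: clear cup with a red lid, 66 mm wide, 77 mm high, origin at its foot
- slide_carton: bystander: blue carton of glass slides, 94 x 78 x 29 mm, origin at its underside
- tape_roll: bystander: yellow tape roll lying flat, about 100 mm across, 24 mm high, origin at its underside
- label_roll: bystander: white label roll lying flat, 52 mm across, 25 mm high, origin at its underside

How it is judged:
On the way, in this order (a step that is already met when the one before it is completed fails the run):
1. the board is lifted clear of the mould (z of splint in the frame of mould above 0.045 m), for 0.1 s.
2. the board is set down flat, away from the mould, and let go (horizontal distance between splint and mould above 0.08 m and angle between splint's own z axis and vertical below 0.12 rad and height (world z) of splint below 0.03 m and contact force between the fingers and splint below 0.3 N and linear speed of splint below 0.03 m/s), for 0.2 s.
At the end, for the whole second after the job is handed in: The board lies at rest, pad strip up, flat on the gauge's bed (within 4 mm of bed height, 0.08 rad of level) between the rails (within 8 mm of the middle line and 0.1 rad), its tab 23 to 48 mm inside the hood and the stop's pad pressed in by more than 2.5 of its 4 mm (value of joint stop_pad above 0.0025 m and x of tab_tip in the frame of hood_mouth between 0.023 and 0.048 m and y of splint in the frame of gauge between -0.008 and 0.008 m and z of splint in the frame of gauge between 0.004 and 0.012 m and angle between the x axis of splint and the x axis of gauge, either way round below 0.1 rad and angle between splint's own z axis and vertical below 0.08 rad and linear speed of splint below 0.01 m/s); the robot touches nothing.
It fails at once if the stop is pushed back by more than 3 mm (value of joint stop_slip above 0.003 m).
It fails at once if the board is wrenched against the mould (over 50 N) (contact force between splint and mould above 50 N).
It fails at once if a bystander is moved by more than 30 mm (distance of any of specimen_cup, slide_carton, tape_roll, label_roll from where it was at the start of the episode above 0.03 m).
It also fails if it takes over 58 s, if anything falls off the work surface, if the arm or the gripper's body presses on something with over 40 N, if the wrist force passes 120 N, or if a joint passes its speed limit or range.

## Robot

A 6-joint arm with a two-finger parallel gripper is mounted at the origin on a cart in front of the work surface, level with it; the furniture and walls round the work are solid. World frame = base frame: x ahead of the robot, y to its left, z up, the work surface at z = 0. Lengths are in m, angles in rad, forces in N, time in s.
With the tool pointing down it reaches from about 0.325 to 0.775 m from the base axis. Payload 5.5 kg.
Tool frame: the origin (TCP) lies midway between the tips of the shut fingers; the grasp point (between the pads) lies 19 mm behind it (env.hold_point_z is the z of the grasp point in the tool frame, in m); z points along the fingers, y is the line along which they close (so a half turn about z gives the same grasp; the last joint's range is limited). The gripper opens to 88 mm and grips with 3 to 60 N. Pads are 20 mm wide; open, the fingers measure 115 mm over their backs; the gripper's body (75 mm by 178 mm) begins 61 mm behind the grasp point.
Start: joints at [-1.385, 0.091, 1.231, -0, 1.82, -0.057], TCP at [0.144, -0.582, 0.223] pointing down, gripper open.
Joint ranges: [-2.87, 2.87], [-0.86, 2.18], [0.17, 2.46], [-1.51, 4.65], [0.06, 2.69], [-2.65, 2.65]. Speed limits (rad/s): [2.57, 2.57, 3.01, 3.14, 3.14, 3.14].

## Interface

Orientations are given as a 3x3 rotation matrix whose columns are the frame's x, y, z axes.
In Python, from plant import env gives the robot as it stands.
- The arm moves only by the shell command python3 inch.py 'ROWS' [FORCE]. ROWS is a JSON list of rows, 1 to 5 of them, each of 7 numbers: dx, dy, dz in units of 5 mm, then a rotation vector rx, ry, rz in rad, then the opening from 0.0 (shut) to 1.0 (fully open); each row is the pose to reach, as a shift and turn from the pose commanded when the command began, along the tool's axes at that moment; what a row does not reach only later rows make up. A row lasts 1/12 s, in which the tool goes at most 0.0417 m and 0.125 rad, less where a joint would pass 70% of its speed; a pose out of reach is approached as far as the arm can. The fingers move at their own pace and stop on an object; FORCE is the grip in N (left out, the last holds). Time passes only in rows, so rows that do not move let the fingers close. It prints the time, the measured TCP pose, the force, the opening and the grip force at its end. Input that does not fit is refused with a message, and nothing moves.
- env.get_state(): the state, without advancing time (a new reading comes with each control period).
- env.snapshot(name): name is "side" or "top" or "wrist"; returns a dict with "color" (400x640x3 uint8, red, green, blue), "camera_matrix" (3x3 intrinsics, pixels), "world_to_cam" (4x4, takes a point from world to camera coordinates); the wrist camera has in their place "tool_from_camera" (4x4, takes a point from camera to tool coordinates, whose origin is the TCP and whose axes are the flange's). Camera axes: x right, y down, z forward; pixel columns grow to the right and rows downward; lengths in m; the calibration is good to about 2 mm. A picture is of the moment at which its call begins: read the wrist's pose just before it. There is no depth.
- env.job_done(): hands the job in; it is judged then, once.
The state is a dict: "time_s": time; "joint_positions": joint angles; "qvel": joint speeds; "tau": joint torques, N m; "tool_pos": TCP position; "eef_rot": TCP orientation; "force": force on the tool from outside, world axes, zero at the start; "torque": the same for the moment, N m; "gripper_width": opening from 0.0 (shut) to 1.0 (fully open); "finger_force": force on a finger pad.
Only numpy, scipy, OpenCV 4.12 (cv2) and the standard library are available. Lean on these libraries where they do the work, as an engineer would, in place of code of your own. Each camera call takes 0.05 s, during which the arm holds its last target. There are 200 camera calls.

## Working session

There is one attempt and no reset: what is moved stays moved. The work goes in short steps, Python scripts to look and compute and a shell command to move; the robot and the scene stay as the last step left them, time stands still between calls to the robot, and variables do not carry over. Pictures are saved under pics/ and viewed, at most 11 in all, crops included, and the job is handed in when it is done.

```bash
ls; mkdir -p pics; python3 - <<'E'
from plant import env
import cv2,pickle
d={}
for n in("top","side"):
    s=env.snapshot(n); d[n]=s; cv2.imwrite(f"pics/{n}0.png",s["color"][:,:,::-1])
    print(n,s["camera_matrix"].round(1).tolist(),s["world_to_cam"].round(3).tolist())
pickle.dump(d,open("cam0.pkl","wb"))
st=env.get_state(); print(st["tool_pos"],st["eef_rot"],st["time_s"],env.hold_point_z)
E
```

```text
inch.py
pics
plant.py
  5 inch.py
  3 plant.py
  8 total
top [[450.7, 0.0, 324.0], [0.0, 450.7, 198.8], [0.0, 0.0, 1.0]] [[0.02, -1.0, 0.017, 0.041], [-0.995, -0.021, -0.093, 0.577], [0.094, -0.015, -0.995, 1.226], [0.0, 0.0, 0.0, 1.0]]
side [[384.8, 0.0, 310.8], [0.0, 384.8, 200.4], [0.0, 0.0, 1.0]] [[-0.997, -0.072, 0.006, 0.56], [-0.049, 0.607, -0.793, 0.054], [0.053, -0.791, -0.609, 1.256], [0.0, 0.0, 0.0, 1.0]]
[ 0.14419822 -0.58214693  0.2216259 ] [[ 9.70678504e-01  2.40381217e-01 -3.35776889e-04]
 [ 2.40381438e-01 -9.70677044e-01  1.68507448e-03]
 [ 7.91293346e-05 -1.71638010e-03 -9.99998524e-01]] 0.1 -0.0187
```
View pics/top0.png

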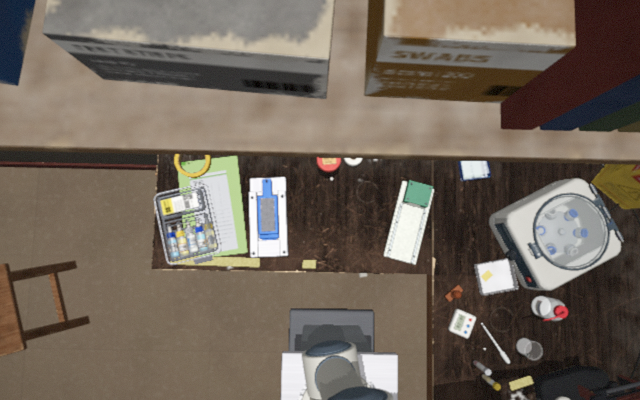

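View pics/side0.png

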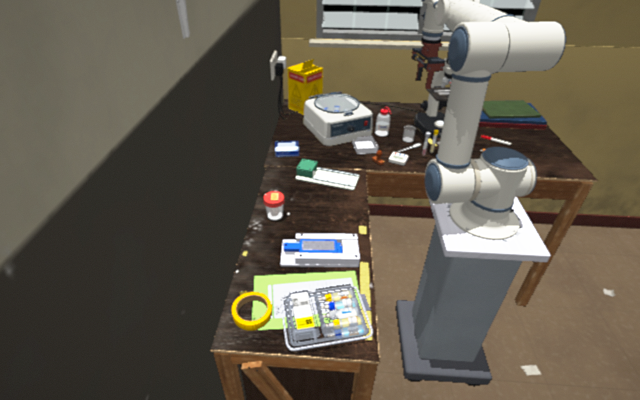

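Top view: the mould is at about (268,217) with the board's tab towards +x. The gauge is at (410,220) with the green hood at (418,193). The cup is at (328,162), the label roll at (353,160) and the tape roll at (193,162). I'll enlarge the crops next.

```bash
python3 - <<'E'
import cv2,numpy as np
t=cv2.imread("pics/top0.png");s=cv2.imread("pics/side0.png")
def c(i,x,y,w,h,k): return cv2.resize(i[y:y+h,x:x+w],None,fx=k,fy=k,interpolation=cv2.INTER_CUBIC)
# 8 tiles
a=c(t,242,170,50,100,6);b=c(t,382,170,54,100,6)
r1=np.hstack([a,np.zeros((600,10,3),np.uint8),b]);cv2.imwrite("pics/t1.png",r1)
a=c(s,270,225,100,48,6);b=c(s,280,150,100,48,6)
cv2.imwrite("pics/s1.png",np.vstack([a,np.zeros((10,600,3),np.uint8),b]))
E
```

View pics/t1.png

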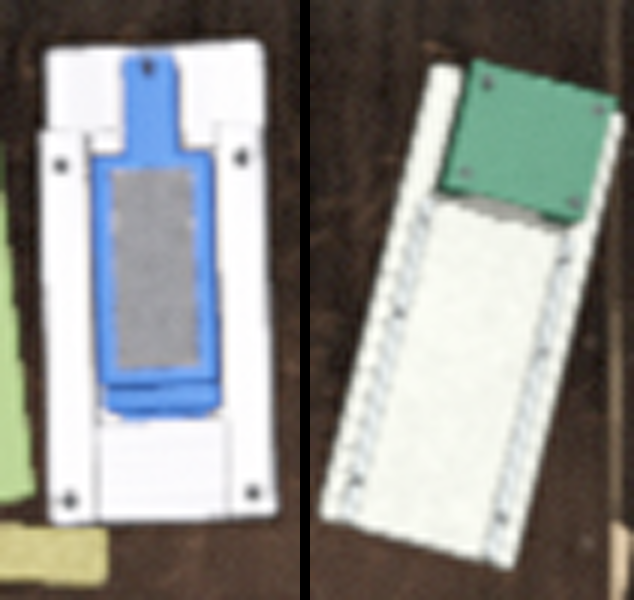

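View pics/s1.png

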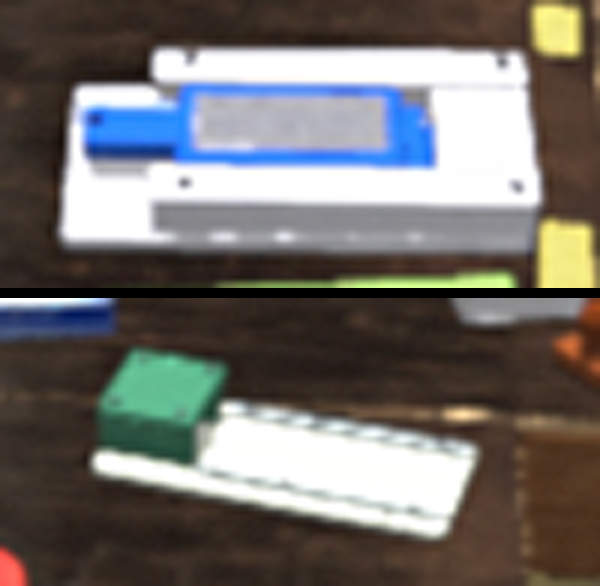

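```bash
cat > fit.py <<'E'
import numpy as np,pickle
from scipy.optimize import least_squares
C=pickle.load(open("cam0.pkl","rb"))
def proj(cam,P):
    s=C[cam];p=np.c_[P,np.ones(len(P))]@s["world_to_cam"].T;q=p[:,:3]@s["camera_matrix"].T;return q[:,:2]/q[:,2:]
def place(p,M):
    c,s=np.cos(p[3]),np.sin(p[3]);return M@np.array([[c,-s,0],[s,c,0],[0,0,1]]).T+p[:3]
def fit(obs,p0,zfree=True):
    def f(p):
        p=np.array(p) if zfree else np.array([p[0],p[1],0,p[2]])
        return np.concatenate([(proj(c,place(p,np.array(M)/1000.))-np.array(U)).ravel() for c,M,U in obs])
    x0=p0 if zfree else [p0[0],p0[1],p0[3]]
    r=least_squares(f,x0,loss="soft_l1",f_scale=.5);return r.x,f(r.x).reshape(-1,2)
E
cat > m.py <<'E'
from fit import *
T=lambda a:np.array(a)/6+[242,170]
S=lambda a:np.array(a)/6+[270,225]
mo=[("top",[[106,13,36],[106,-13,36],[60,28,36],[60,-28,36],[-110,50,36],[-110,-50,36],[72,50,36],[72,-50,36]],T([[126,54],[174,54],[92,152],[215,150],[52,522],[278,514],[39,130],[265,128]])),
("side",[[60,-28,36],[72,50,36],[-110,50,36],[72,-50,36],[-110,-50,36]],S([[180,87],[152,203],[541,203],[153,48],[527,50]]))]
T=lambda a:(np.array(a)-[310,0])/6+[382,170]
S=lambda a:(np.array(a)-[0,298])/6+[280,150]
h=39
ga=[("top",[[-100,46,8],[-100,-46,8],[120,46,8],[120,-46,8],[120,h,44],[120,-h,44],[60,-h,44],[60,h,44]],T([[320,518],[515,570],[433,64],[624,115],[472,60],[618,100],[582,224],[440,188]])),
("side",[[-100,-46,8],[-100,46,8],[120,46,8],[120,-h,44],[60,-h,44]],S([[480,447],[443,535],[93,457],[133,350],[229,372]]))]
for n,o,p0 in(("mould",mo,[.5,.15,0,0]),("gauge",ga,[.5,-.2,0,-.2])):
    for zf in(True,False):
        p,r=fit(o,p0,zf);print(n,p.round(4));print(r.round(1).tolist())
E
python3 m.py
```

```text
mould [ 0.521   0.2058 -0.0053  0.0618]
[[-0.7, 0.3], [0.7, -0.1], [0.1, 0.7], [-0.2, 0.2], [0.4, 1.2], [-0.6, 1.0], [0.8, 0.3], [-0.7, -0.8], [-0.7, -0.9], [-1.4, -0.9], [-0.3, -0.1], [-0.0, 0.5], [-1.0, 0.8]]
mould [0.5206 0.2063 0.0571]
[[-0.9, 0.2], [0.5, -0.2], [-0.3, 0.6], [-0.4, 0.2], [-0.2, 1.4], [-1.1, 1.3], [0.5, 0.2], [-0.9, -0.8], [-0.6, -2.2], [-1.4, -2.2], [-0.1, -1.1], [0.1, -0.8], [-0.7, -0.2]]
gauge [ 0.5055 -0.1872 -0.005  -0.2354]
[[0.4, 0.2], [-0.3, -0.2], [0.1, 0.6], [-0.5, 0.3], [-1.5, 0.2], [1.5, 0.6], [2.5, 0.9], [-1.2, -0.3], [-1.5, 0.4], [-0.7, -0.6], [-0.6, 1.6], [-0.0, -0.3], [-0.9, -1.4]]
gauge [ 0.5052 -0.1857 -0.2378]
[[0.1, 0.2], [-0.5, 0.0], [0.0, 0.4], [-0.5, 0.2], [-1.5, 0.0], [1.5, 0.6], [2.4, 0.9], [-1.4, -0.4], [-1.3, -0.4], [-0.6, -1.4], [-0.6, 0.7], [0.1, -1.3], [-0.8, -2.4]]
```

The rows are not in the units I measure in: shifts go in units of 5 mm. I convert before sending: 0.147 m is 29.4, -0.137 m is -27.4.

```bash
python3 inch.py '[[6, -5.6, 0, 0, 0, 0.1, 1], [12, -11.2, 0, 0, 0, 0.183, 1], [17.8, -16.6, 0, 0, 0, 0.183, 1], [23.6, -22, 0, 0, 0, 0.183, 1], [29.4, -27.4, 0, 0, 0, 0.183, 1]]' 50
python3 - <<'E'
from plant import env
import numpy as np
from fit import *
st=env.get_state();print(st["eef_rot"].round(3).tolist(),st["joint_positions"])
print(env.snapshot("wrist")["tool_from_camera"].round(3).tolist())
# wall foot at z=0 for top px
s=C["top"];R=s["world_to_cam"]
for uv in [(270,152),(330,162),(353,160)]:
    d=R[:3,:3].T@np.linalg.inv(s["camera_matrix"])@[*uv,1];o=-R[:3,:3].T@R[:3,3]
    for z in(0,.077):print(uv,z,(o+d*(z-o[2])/d[2]).round(3))
E
```

```text
time_s: 0.52
tool_pos: [0.2545, -0.4123, 0.222]
eef_rot: [[0.998, 0.059, -0.0], [0.059, -0.998, 0.001], [-0.0, -0.001, -1.0]]
force: [0.6, -0.2, 0.2]
gripper_width: 1.0
finger_force: 0.0
[[0.998, 0.059, -0.0], [0.059, -0.998, 0.001], [-0.0, -0.001, -1.0]] [-1.08815923e+00 -2.18984676e-01  1.52891413e+00  1.67051727e-04
  1.83258442e+00  4.23488803e-01]
[[-0.0, -0.968, -0.251, 0.069], [1.0, -0.0, -0.001, -0.001], [0.001, -0.251, 0.968, -0.162], [0.0, 0.0, 0.0, 1.0]]
(270, 152) 0 [0.709 0.21  0.   ]
(270, 152) 0.077 [0.694 0.201 0.077]
(330, 162) 0 [0.684 0.038 0.   ]
(330, 162) 0.077 [0.671 0.04  0.077]
(353, 160) 0 [ 0.692 -0.028  0.   ]
(353, 160) 0.077 [ 0.678 -0.022  0.077]
```

```bash
cat > go.py <<'E'
# go.py x y z yaw [tilt]: shift/turn left, in tool axes (tilt: tab end up about world board -y)
import sys,numpy as np
from plant import env
from scipy.spatial.transform import Rotation as R
a=[float(v) for v in sys.argv[1:]];st=env.get_state();E=np.array(st["eef_rot"])
yaw=a[3];tilt=a[4] if len(a)>4 else 0
T=(R.from_euler('z',yaw)*R.from_euler('x',np.pi)).as_matrix()
if tilt: T=R.from_rotvec(tilt*np.array([np.sin(a[5]),-np.cos(a[5]),0])).as_matrix()@T
d=E.T@(np.array(a[:3])-st["tool_pos"]);r=R.from_matrix(E.T@T).as_rotvec()
print("shift",d.round(4),"dist",np.linalg.norm(d).round(4),"rot",r.round(4),"j6",round(st["joint_positions"][5],2))
E
python3 inch.py '[[6.2, -5.4, 0, 0, 0, -0.12, 1], [12.4, -10.8, 0, 0, 0, -0.24, 1], [18.6, -16.2, 0, 0, 0, -0.36, 1], [24.8, -21.6, 0, 0, 0, -0.48, 1], [31, -27, 0, 0, 0, -0.6, 1]]'
python3 go.py .48 -.19 .222 3.2
```

```text
time_s: 0.98
tool_pos: [0.4015, -0.2686, 0.2224]
eef_rot: [[0.787, 0.617, -0.0], [0.617, -0.787, 0.0], [-0.0, -0.0, -1.0]]
force: [0.4, -0.4, -0.4]
gripper_width: 0.999
finger_force: 0.0
shift [ 0.1102 -0.0134  0.0004] dist 0.1111 rot [-1.0000e-04 -1.0000e-04 -2.5347e+00] j6 0.25
```

Converted, 0.11 m is 22, 0.09 m is 18.

```bash
python3 inch.py '[[6, -0.8, 0, 0, 0, -0.12, 1], [12, -1.6, 0, 0, 0, -0.24, 1], [18, -2.4, 0, 0, 0, -0.36, 1], [22, -2.8, 0, 0, 0, -0.48, 1], [22, -2.8, 0, 0, 0, -0.6, 1]]' | sed -n 2p
python3 inch.py '[[0, 0, 0, 0, 0, -0.12, 1], [0, 0, 0, 0, 0, -0.24, 1], [0, 0, 0, 0, 0, -0.36, 1], [0, 0, 0, 0, 0, -0.48, 1], [0, 0, 0, 0, 0, -0.6, 1]]' | sed -n 2p
python3 inch.py '[[0, 0, 0, 0, 0, -0.12, 1], [0, 0, 0, 0, 0, -0.24, 1], [0, 0, 0, 0, 0, -0.36, 1], [0, 0, 0, 0, 0, -0.48, 1], [0, 0, 0, 0, 0, -0.6, 1]]' | sed -n 2p
python3 - <<'E'
from plant import env
import cv2,pickle,numpy as np
st=env.get_state();s=env.snapshot("wrist")
T=np.eye(4);T[:3,:3]=st["eef_rot"];T[:3,3]=st["tool_pos"]
s["world_to_cam"]=np.linalg.inv(T@s["tool_from_camera"])
pickle.dump(s,open("wg.pkl","wb"));cv2.imwrite("pics/wg.png",s["color"][:,:,::-1])
E
python3 go.py .57 .207 .222 3.2
```

```text
tool_pos: [0.481, -0.1888, 0.2217]
tool_pos: [0.4789, -0.1917, 0.2221]
tool_pos: [0.4789, -0.1917, 0.2221]
shift [1.757e-01 3.694e-01 2.000e-04] dist 0.409 rot [ 0.     -0.0009 -0.7271] j6 -1.35
```

View pics/wg.png

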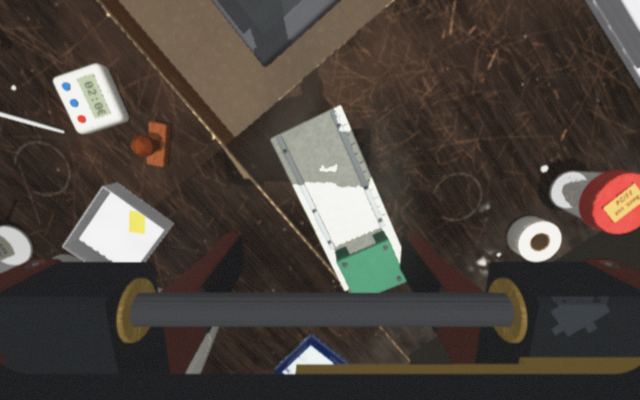

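Wrist view: the gauge bed's outer end corners are at (272,138) and (340,106), and the hood's mouth top corners at (336,251) and (386,233). I'll add these to the fit and move on to the mould.

```bash
cat > m2.py <<'E'
from fit import *
import m
C["wg"]=pickle.load(open("wg.pkl","rb"))
for h in(30,32,36,39):
    ga=[(c,[[q[0],np.sign(q[1])*h if q[2]==44 else q[1],q[2]] for q in M],U) for c,M,U in m.ga]+[("wg",[[-100,-46,8],[-100,46,8],[60,-h,44],[60,h,44],[120,h,44],[120,-h,44]],[[272,138],[340,106],[336,251],[386,233],[406,270],[348,292]])]
    for g in (ga,ga[2:]):
        p,r=fit(g,[.5,-.19,0,-.24]);print(h,p.round(4),np.abs(r).mean().round(2),r[-6:].round(1).tolist())
E
python3 m2.py | tail -8
python3 inch.py '[[3.5, 7.4, 0, 0, 0, -0.12, 1], [7, 14.8, 0, 0, 0, -0.24, 1], [10.5, 22.2, 0, 0, 0, -0.36, 1], [14, 29.6, 0, 0, 0, -0.48, 1], [17.5, 37, 0, 0, 0, -0.6, 1]]' | sed -n 2p
python3 go.py .57 .207 .222 3.2
```

```text
30 [ 0.5052 -0.1838 -0.0056 -0.2415] 1.9 [[-2.8, -1.0], [-0.4, -3.1], [1.8, 5.8], [-1.5, 3.9], [-3.0, 9.1], [9.7, 5.7]]
30 [ 0.5071 -0.1839 -0.0236 -0.2404] 2.26 [[0.5, -0.1], [-0.4, -0.7], [2.1, 1.1], [-3.4, -0.0], [-5.6, 3.4], [9.1, -0.7]]
32 [ 0.5054 -0.1843 -0.0063 -0.2426] 1.65 [[-2.8, -0.6], [-0.5, -2.6], [0.1, 6.7], [-0.2, 3.4], [-1.8, 8.6], [7.9, 6.4]]
32 [ 0.5073 -0.184  -0.0241 -0.2417] 1.77 [[0.6, -0.1], [-0.3, -0.5], [0.5, 1.7], [-2.0, -0.6], [-4.3, 2.8], [7.5, -0.2]]
36 [ 0.5055 -0.1857 -0.0107 -0.2474] 1.59 [[-2.7, -0.3], [-1.2, -1.5], [-4.3, 7.1], [1.0, 1.8], [-1.0, 6.7], [3.2, 6.4]]
36 [ 0.5075 -0.184  -0.0275 -0.2419] 1.38 [[1.1, -0.0], [-0.4, -0.1], [-2.4, 2.1], [0.5, -2.7], [-2.1, 0.6], [4.5, -0.2]]
39 [ 0.5056 -0.1863 -0.0146 -0.2491] 1.69 [[-2.4, -0.1], [-1.5, -0.8], [-7.1, 7.1], [2.3, 0.2], [-0.1, 4.8], [0.3, 6.0]]
39 [ 0.5071 -0.185  -0.0292 -0.2514] 1.52 [[1.1, -0.5], [-0.4, 0.2], [-5.9, 2.6], [1.3, -3.4], [-1.7, -0.1], [0.6, 0.3]]
tool_pos: [0.5277, 0.0088, 0.2224]
shift [-0.0264  0.2009  0.0004] dist 0.2026 rot [-0.000e+00 -1.000e-04 -1.378e-01] j6 -1.54
```

Converted, 0.2009 m is 40.18, 0.16 m is 32.

```bash
python3 inch.py '[[-1, 8, 0, 0, 0, -0.11, 1], [-2, 16, 0, 0, 0, -0.138, 1], [-3, 24, 0, 0, 0, -0.138, 1], [-4, 32, 0, 0, 0, -0.138, 1], [-5.28, 40.18, 0, 0, 0, -0.138, 1]]' | sed -n 2p
python3 inch.py '[[0, 0, 0, 0, 0, 0, 1], [0, 0, 0, 0, 0, 0, 1]]' | sed -n 2p
python3 - <<'E'
from plant import env
import cv2,pickle,numpy as np
st=env.get_state();s=env.snapshot("wrist")
T=np.eye(4);T[:3,:3]=st["eef_rot"];T[:3,3]=st["tool_pos"]
s["world_to_cam"]=np.linalg.inv(T@s["tool_from_camera"])
pickle.dump(s,open("wm.pkl","wb"));cv2.imwrite("pics/wm.png",cv2.resize(s["color"][0:300,120:520,::-1],(800,600),interpolation=cv2.INTER_CUBIC))
print(st["joint_positions"].round(2))
E
```

```text
tool_pos: [0.5703, 0.2071, 0.2224]
tool_pos: [0.5701, 0.2072, 0.221]
[ 0.29  0.11  1.21 -0.    1.82 -1.34]
```

View pics/wm.png

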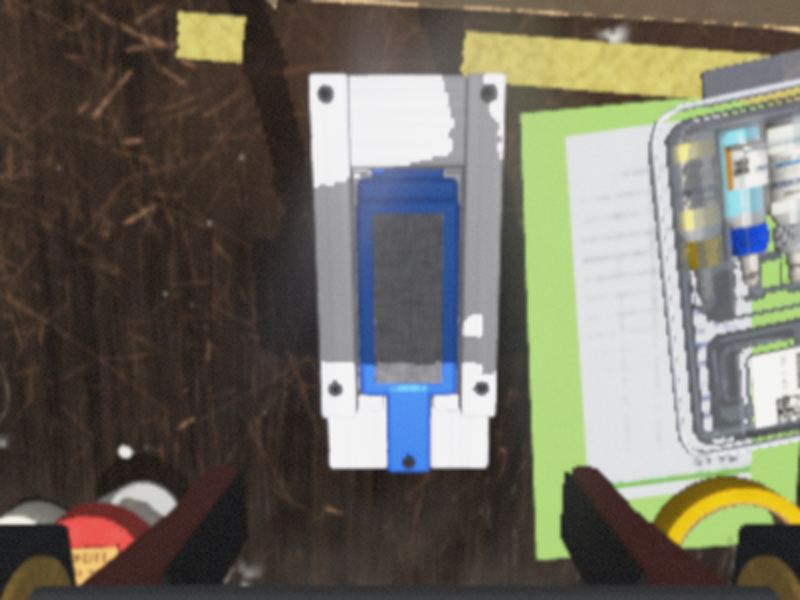

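Wrist view of the mould: wall corners are at (309,74), (506,74), (323,416) and (495,416) in the crop. The tab end is at (389..430,471) and the body's front at (361..455,394).

```bash
cat > m3.py <<'E'
from fit import *
import m
C["wm"]=pickle.load(open("wm.pkl","rb"))
w=[("wm",[[-110,-50,36],[-110,50,36],[72,-50,36],[72,50,36],[110,-50,10],[110,50,10],[60,-28,36],[60,28,36],[106,-13,36],[106,13,36]],np.array([[309,74],[506,74],[323,416],[495,416],[330,469],[489,467],[361,394],[455,394],[389,471],[430,471]])/2+[120,0])]
for g,zf in((w,True),(w,False),(w+m.mo,True),(w+m.mo,False)):
    p,r=fit(g,[.52,.206,0,.06],zf);print(p.round(4),r[:10].round(1).tolist())
E
python3 m3.py | tail -4
```

```text
[ 0.5233  0.2091 -0.0065  0.0623] [[0.7, -0.1], [-0.4, -0.6], [0.2, 0.4], [-0.4, -0.1], [0.3, -2.6], [-1.2, -2.0], [-0.2, 1.3], [1.0, 1.0], [-0.8, 0.2], [0.4, 0.1]]
[0.5218 0.209  0.0645] [[-0.5, -3.3], [0.5, -4.1], [-0.3, 0.7], [0.6, 0.1], [-0.1, -1.9], [-0.2, -1.5], [-0.5, 1.4], [1.7, 1.0], [-0.8, 0.9], [0.8, 0.8]]
[ 0.5227  0.2086 -0.0053  0.0635] [[-0.0, -1.0], [-0.7, -1.7], [-0.2, 0.2], [-0.4, -0.4], [-0.0, -2.7], [-1.2, -2.2], [-0.6, 1.0], [0.8, 0.7], [-1.1, 0.0], [0.2, -0.1]]
[0.5214 0.2086 0.0634] [[-0.7, -3.9], [0.3, -4.6], [-0.7, 0.3], [0.3, -0.3], [-0.5, -2.3], [-0.6, -1.8], [-0.8, 1.0], [1.3, 0.7], [-1.2, 0.5], [0.4, 0.4]]
```

```bash
python3 go.py .6098 .2143 .013 3.2046
```

```text
shift [-0.0403  0.0066  0.2086] dist 0.2125 rot [-0.0008 -0.0017 -0.0071] j6 -1.34
```

Converted, 0.17 m is 34, 0.14 m is 28.

```bash
python3 inch.py '[[-6, 1.2, 5, -0.001, -0.002, -0.007, 1], [-8.06, 1.32, 13, -0.001, -0.002, -0.007, 1], [-8.06, 1.32, 21, -0.001, -0.002, -0.007, 1], [-8.06, 1.32, 28, -0.001, -0.002, -0.007, 1], [-8.06, 1.32, 34, -0.001, -0.002, -0.007, 1]]' | sed -n 2,4p
python3 inch.py '[[0, 0, 0, 0, 0, 0, 1], [0, 0, 0, 0, 0, 0, 1]]' | sed -n 2p
python3 go.py .6098 .2143 .013 3.2046
python3 - <<'E'
from plant import env
import cv2,numpy as np
s=env.snapshot("wrist");cv2.imwrite("pics/wm2.png",s["color"][:,:,::-1])
E
```

```text
tool_pos: [0.6096, 0.2116, 0.0497]
eef_rot: [[-0.998, -0.059, -0.0], [-0.059, 0.998, -0.0], [0.0, -0.0, -1.0]]
force: [0.2, 0.7, 0.0]
tool_pos: [0.6092, 0.2122, 0.0513]
shift [-0.0008  0.0021  0.0383] dist 0.0384 rot [-0.0001 -0.0018 -0.0026] j6 -1.35
```

View pics/wm2.png

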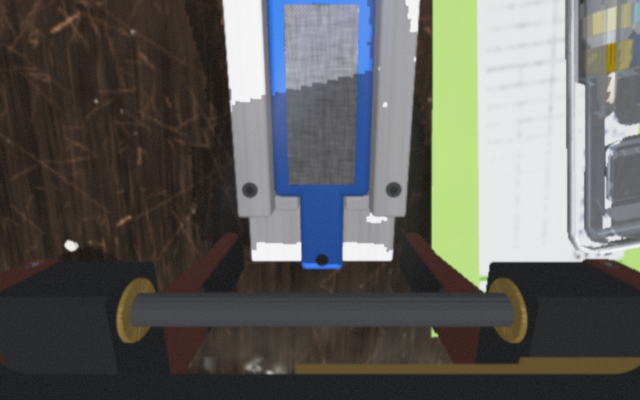

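The tab, at columns 301–342, is centred between the fingers (240 and 405). Next I lower and close.

Converted, 0.001 m is 0.2, 0.0375 m is 7.5.

```bash
python3 inch.py '[[0, 0.2, 4, 0, -0.0018, -0.0026, 1], [0, 0.2, 6, 0, -0.0018, -0.0026, 1], [0, 0.2, 7.5, 0, -0.0018, -0.0026, 1], [0, 0.2, 7.5, 0, -0.0018, -0.0026, 1]]' 
python3 inch.py '[[0, 0, 0, 0, 0, 0, 0.3], [0, 0, 0, 0, 0, 0, 0.2], [0, 0, 0, 0, 0, 0, 0.2], [0, 0, 0, 0, 0, 0, 0], [0, 0, 0, 0, 0, 0, 0]]' 10
python3 inch.py '[[0, 0, 0, 0, 0, 0, 0], [0, 0, 0, 0, 0, 0, 0], [0, 0, 0, 0, 0, 0, 0], [0, 0, 0, 0, 0, 0, 0], [0, 0, 0, 0, 0, 0, 0]]' 10
```

```text
time_s: 4.3
tool_pos: [0.61, 0.2148, 0.0148]
eef_rot: [[-0.998, -0.065, 0.003], [-0.065, 0.998, 0.001], [-0.003, 0.001, -1.0]]
force: [-0.1, 0.2, -0.9]
gripper_width: 0.999
finger_force: 0.0
time_s: 4.72
tool_pos: [0.6105, 0.2153, 0.0158]
eef_rot: [[-0.998, -0.066, 0.005], [-0.066, 0.998, 0.001], [-0.005, 0.001, -1.0]]
force: [0.0, -0.1, -0.1]
gripper_width: 0.667
finger_force: 0.0
time_s: 5.13
tool_pos: [0.6103, 0.2149, 0.0151]
eef_rot: [[-0.998, -0.066, 0.004], [-0.066, 0.998, 0.001], [-0.004, 0.0, -1.0]]
force: [-0.4, -1.8, 1.8]
gripper_width: 0.295
finger_force: 10.0
```

```bash
python3 inch.py '[[0, 0, 0, 0, 0, 0, 0], [0, 0, 0, 0, 0, 0, 0], [0, 0, 0, 0, 0, 0, 0]]' 55 | tail -3
python3 inch.py '[[0.02, 0, -0.52, 0, -0.015, 0, 0], [0.06, 0, -1.06, 0, -0.03, 0, 0], [0.1, 0, -1.58, 0, -0.045, 0, 0], [0.1, 0, -1.58, 0, -0.045, 0, 0]]'
python3 inch.py '[[0.04, 0, -0.52, 0, -0.015, 0, 0], [0.1, 0, -1.06, 0, -0.03, 0, 0], [0.14, 0, -1.62, 0, -0.046, 0, 0], [0.14, 0, -1.62, 0, -0.046, 0, 0]]'
```

```text
force: [-0.3, -2.5, 0.0]
gripper_width: 0.291
finger_force: 54.9
time_s: 5.72
tool_pos: [0.6096, 0.2148, 0.0236]
eef_rot: [[-0.997, -0.066, 0.051], [-0.066, 0.998, 0.004], [-0.051, 0.0, -0.999]]
force: [0.7, -3.5, -0.4]
gripper_width: 0.294
finger_force: 54.9
time_s: 6.05
tool_pos: [0.6085, 0.2148, 0.0318]
eef_rot: [[-0.993, -0.066, 0.096], [-0.066, 0.998, 0.007], [-0.097, 0.0, -0.995]]
force: [1.4, -5.6, -1.1]
gripper_width: 0.293
finger_force: 54.9
```

Converted, -0.004 m is -0.8, -0.001 m is -0.2.

```bash
python3 inch.py '[[-0.8, -0.2, 0, 0, 0, 0, 0], [-1.6, -0.2, 0, 0, 0, 0, 0], [-2.4, -0.2, 0, 0, 0, 0, 0], [-3.2, -0.2, 0, 0, 0, 0, 0]]'
python3 inch.py '[[-0.8, 0, 0, 0, 0, 0, 0], [-1.6, 0, 0, 0, 0, 0, 0], [-2.4, 0, 0, 0, 0, 0, 0], [-3.2, 0, 0, 0, 0, 0, 0], [-3.6, 0, 0, 0, 0, 0, 0]]'
```

```text
time_s: 6.38
tool_pos: [0.6251, 0.2157, 0.0326]
eef_rot: [[-0.993, -0.066, 0.094], [-0.065, 0.998, 0.008], [-0.095, 0.002, -0.996]]
force: [0.2, -0.1, -0.7]
gripper_width: 0.29
finger_force: 54.9
time_s: 6.8
tool_pos: [0.6431, 0.2164, 0.0344]
eef_rot: [[-0.993, -0.066, 0.095], [-0.065, 0.998, 0.007], [-0.095, 0.001, -0.995]]
force: [0.4, 0.4, -1.6]
gripper_width: 0.292
finger_force: 54.9
```

Converted, -0.004 m is -0.8, -0.07 m is -14.

```bash
python3 inch.py '[[-0.3, 0, -3, 0, 0, 0, 0], [-0.8, 0, -8, 0, 0, 0, 0], [-1.34, 0, -14, 0, 0, 0, 0], [-1.34, 0, -14, 0, 0, 0, 0]]' 
python3 go.py .5885 .0356 .09 3.2046
python3 -c "
from plant import env;import cv2
s=env.snapshot('side');cv2.imwrite('pics/s2.png',cv2.resize(s['color'][180:300,220:380,::-1],(800,600),interpolation=2))"
```

```text
time_s: 7.13
tool_pos: [0.6454, 0.2171, 0.1126]
eef_rot: [[-0.992, -0.066, 0.105], [-0.065, 0.998, 0.01], [-0.105, 0.003, -0.994]]
force: [-0.3, 1.4, 1.0]
gripper_width: 0.294
finger_force: 54.9
shift [ 0.0706 -0.1774  0.0147] dist 0.1915 rot [0.0035 0.1053 0.0027] j6 -1.35
```

View pics/s2.png

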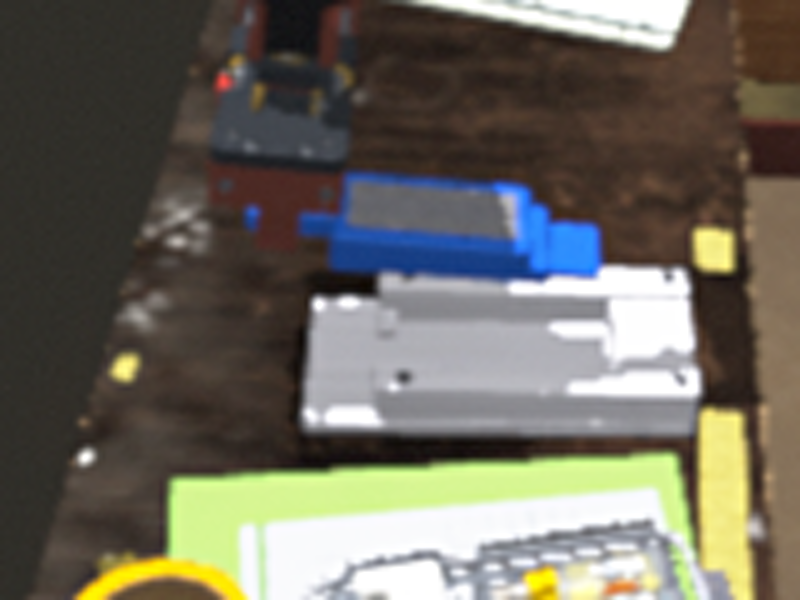

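The side view shows the board held level-ish and clear above the mould. Now I carry it to the free area.

Converted, 0.04 m is 8, 0.005 m is 1.

```bash
python3 inch.py '[[4, -7, 0, 0, 0.025, 0, 0], [8, -14, 0, 0, 0.05, 0, 0], [12, -21, 0, 0, 0.075, 0, 0], [14.12, -28, 1, 0, 0.1, 0, 0], [14.12, -35.48, 2.94, 0.0035, 0.1053, 0.0027, 0]]' | sed -n 2,4p
python3 inch.py '[[0, 0, 0, 0, 0, 0, 0], [0, 0, 0, 0, 0, 0, 0]]' | sed -n 2,3p
python3 go.py .5885 .0356 .008 3.2046
```

```text
tool_pos: [0.584, 0.0337, 0.0828]
eef_rot: [[-0.998, -0.064, -0.012], [-0.064, 0.998, -0.003], [0.012, -0.002, -1.0]]
force: [0.2, -0.2, -1.1]
tool_pos: [0.5845, 0.0329, 0.0809]
eef_rot: [[-0.998, -0.059, -0.013], [-0.059, 0.998, -0.003], [0.014, -0.002, -1.0]]
shift [-0.0051  0.0026  0.0729] dist 0.0731 rot [-0.002  -0.0136 -0.0036] j6 -1.63
```

Converted, 0.066 m is 13.2, 0.06 m is 12.

```bash
python3 inch.py '[[-0.4, 0, 5, 0, -0.018, 0, 0], [-1, 0, 9, 0, -0.018, 0, 0], [-1, 0, 12, 0, -0.018, 0, 0], [-1, 0, 13.2, 0, -0.018, 0, 0], [-1, 0, 13.2, 0, -0.018, 0, 0]]' | sed -n 2,4p
python3 inch.py '[[0, 0, 0.4, 0, 0, 0, 0], [0, 0, 0.8, 0, 0, 0, 0], [0, 0, 0.8, 0, 0, 0, 0]]' | sed -n 2,4p
```

```text
tool_pos: [0.5883, 0.036, 0.0146]
eef_rot: [[-0.998, -0.064, 0.003], [-0.064, 0.998, -0.001], [-0.003, -0.002, -1.0]]
force: [-0.1, 0.1, -1.9]
tool_pos: [0.5904, 0.0351, 0.014]
eef_rot: [[-0.998, -0.063, 0.009], [-0.063, 0.998, -0.002], [-0.009, -0.002, -1.0]]
force: [0.2, 0.1, -1.1]
```

```bash
python3 inch.py '[[0, 0, 0.6, 0, 0, 0, 0], [0, 0, 0.6, 0, 0, 0, 0]]' | sed -n 2,4p
python3 inch.py '[[0, 0, 0.6, 0, 0, 0, 0], [0, 0, 0.6, 0, 0, 0, 0]]' | sed -n 2,4p
```

```text
tool_pos: [0.59, 0.0348, 0.0103]
eef_rot: [[-0.998, -0.063, 0.008], [-0.063, 0.998, -0.002], [-0.008, -0.002, -1.0]]
force: [-1.2, -0.1, -1.3]
tool_pos: [0.5896, 0.0347, 0.0067]
eef_rot: [[-0.998, -0.063, 0.007], [-0.063, 0.998, -0.002], [-0.007, -0.002, -1.0]]
force: [-0.4, 0.8, -2.2]
```

Converted, 0.002 m is 0.4.

```bash
python3 inch.py '[[0, 0, 0.4, 0, 0, 0, 0], [0, 0, 0.4, 0, 0, 0, 0]]' | sed -n 2,4p
python3 inch.py '[[0, 0, 0.2, 0, 0, 0, 0], [0, 0, 0.2, 0, 0, 0, 0]]' | sed -n 2,4p
```

```text
tool_pos: [0.59, 0.0347, 0.0053]
eef_rot: [[-0.998, -0.063, 0.008], [-0.063, 0.998, -0.002], [-0.008, -0.002, -1.0]]
force: [-0.3, -0.3, -0.4]
tool_pos: [0.59, 0.0347, 0.0051]
eef_rot: [[-0.998, -0.063, 0.008], [-0.063, 0.998, -0.002], [-0.008, -0.002, -1.0]]
force: [-2.5, 0.1, 4.5]
```

Converted, -0.01 m is -2, -0.14 m is -28.

```bash
python3 inch.py '[[0, 0, 0, 0, 0, 0, 0.6], [0, 0, 0, 0, 0, 0, 0.7], [0, 0, 0, 0, 0, 0, 0.7], [0, 0, 0, 0, 0, 0, 0.8], [0, 0, 0, 0, 0, 0, 1]]' 20 | tail -3
python3 inch.py '[[0, 0, -2, 0, 0, 0, 1], [0, 0, -8, 0, 0, 0, 1], [4, 0, -15, 0, 0, 0, 1], [8, 0, -22, 0, 0, 0, 1], [12, 0, -28, 0, 0, 0, 1]]' | sed -n 1,2p
python3 inch.py '[[0, 0, -6, 0, 0, 0, 1], [0, 0, -12, 0, 0, 0, 1], [0, 0, -12, 0, 0, 0, 1]]' | sed -n 1,2p
python3 - <<'E'
from plant import env
import cv2,pickle,numpy as np
st=env.get_state();s=env.snapshot("wrist")
T=np.eye(4);T[:3,:3]=st["eef_rot"];T[:3,3]=st["tool_pos"]
s["world_to_cam"]=np.linalg.inv(T@s["tool_from_camera"])
pickle.dump(s,open("wb.pkl","wb"))
img=s["color"][0:300,120:520,::-1];cv2.imwrite("pics/wb.png",cv2.resize(img,(800,600),interpolation=2))
print(st["tool_pos"],st["finger_force"])
E
```

```text
force: [-0.0, 0.1, -1.3]
gripper_width: 0.627
finger_force: 0.0
time_s: 9.93
tool_pos: [0.5283, 0.0312, 0.1466]
time_s: 10.18
tool_pos: [0.5302, 0.0314, 0.2125]
[0.53017666 0.0313585  0.21249832] 0.0
```

View pics/wb.png

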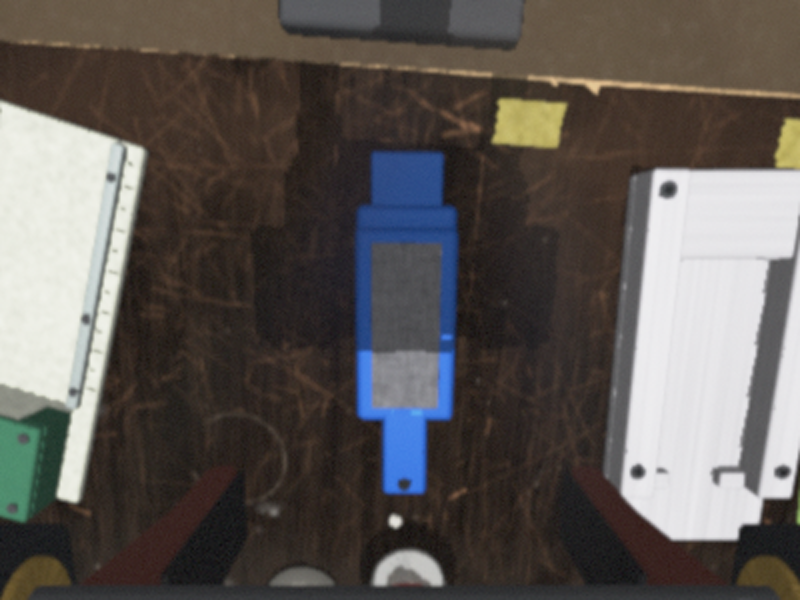

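The board lies flat: tab end at (383..425,493), body front at (359..453,418), toe at (372..443,152). The gauge's left edge corners are at (146,150) and (78,500).

```bash
cat > m4.py <<'E'
from fit import *
import m
C["wb"]=pickle.load(open("wb.pkl","rb"));C["wg"]=pickle.load(open("wg.pkl","rb"))
V=lambda a:np.array(a)/2+[120,0]
b=[("wb",[[60,-28,26],[60,28,26],[-48,-28,26],[-48,28,26],[106,-13,26],[106,13,26],[-88,-20,7],[-88,20,7],[-60,-28,13],[-60,28,13]],V([[359,418],[453,418],[357,230],[458,230],[383,493],[425,493],[372,152],[443,153],[358,207],[457,207]]))]
for zf in(1,0):
    p,r=fit(b,[.5,.03,0,.06],zf);print("board",p.round(4),r.round(1).tolist())
g=[("wb",[[-100,46,8],[120,46,8]],V([[146,150],[78,500]])),("wg",[[-100,-46,8],[-100,46,8]],[[272,138],[340,106]])]+[(c,M[:3],U[:3]) for c,M,U in m.ga]
for zf in(1,0):
    p,r=fit(g,[.5,-.18,0,-.24],zf);print("gauge",p.round(4),r.round(1).tolist())
E
python3 m4.py | tail -4;  python3 go.py .5 .03 .1 3.2
```

```text
board [ 0.5023  0.0325 -0.0068  0.0543] [[-0.5, 0.5], [-0.1, 1.0], [-0.7, -0.8], [0.4, -0.4], [0.2, -0.7], [0.5, -0.5], [-0.1, 1.0], [0.4, 0.8], [-0.4, -0.3], [0.2, 0.1]]
board [0.5022 0.0324 0.0535] [[-1.1, 2.1], [0.2, 2.5], [-1.2, -1.0], [0.9, -0.5], [-0.2, 1.5], [0.5, 1.7], [-0.4, 0.1], [0.8, -0.1], [-0.9, -0.8], [0.7, -0.3]]
gauge [ 0.5067 -0.1856 -0.0051 -0.2493] [[0.1, -0.4], [-0.3, 0.2], [-2.7, 0.4], [-0.1, -1.0], [-0.6, -0.6], [-1.4, -0.5], [0.1, 0.1], [-1.7, 0.9], [-1.3, -0.1], [-1.0, 1.6]]
gauge [ 0.5064 -0.1839 -0.244 ] [[-0.7, -1.6], [-0.6, 1.7], [-2.8, -0.1], [0.7, -2.4], [-0.7, -0.4], [-1.4, -0.4], [-0.3, -0.0], [-1.6, -0.1], [-1.0, -1.1], [-1.0, 0.8]]
shift [0.0316 0.0008 0.1087] dist 0.1132 rot [-0.003   0.0164  0.0046] j6 -1.64
```

```bash
python3 go.py .507 .0326 .0105 3.2
python3 inch.py '[[4, 0, 6, -0.003, 0.0164, 0.0046, 1], [5, 0.2, 14, -0.003, 0.0164, 0.0046, 1], [5, 0.2, 22, -0.003, 0.0164, 0.0046, 1], [5, 0.2, 29, -0.003, 0.0164, 0.0046, 1], [5, 0.2, 34, -0.003, 0.0164, 0.0046, 1]]' | sed -n 2,4p
python3 inch.py '[[0, 0, 0, 0, 0, 0, 1]]' | sed -n 2,4p
python3 go.py .507 .0326 .0105 3.2
```

```text
shift [0.0259 0.0033 0.1983] dist 0.2 rot [-0.003   0.0164  0.0046] j6 -1.64
tool_pos: [0.5022, 0.0305, 0.0287]
eef_rot: [[-0.998, -0.058, -0.014], [-0.058, 0.998, 0.0], [0.014, 0.001, -1.0]]
force: [-0.2, -0.7, -0.5]
tool_pos: [0.4999, 0.0305, 0.0259]
eef_rot: [[-0.998, -0.058, -0.022], [-0.058, 0.998, 0.0], [0.022, 0.001, -1.0]]
force: [-0.6, 1.2, -0.4]
shift [-0.0075  0.0017  0.0152] dist 0.017 rot [ 0.0014 -0.0215 -0.0001] j6 -1.64
```

Converted, 0.011 m is 2.2, 0.006 m is 1.2.

```bash
python3 inch.py '[[0, 0.2, 1.2, 0, 0, 0, 1], [0, 0.3, 2.2, 0, 0, 0, 1], [0, 0.3, 2.2, 0, 0, 0, 1], [0, 0.3, 2.2, 0, 0, 0, 1], [0, 0.3, 2.2, 0, 0, 0, 1]]' | sed -n 2,4p
python3 go.py .507 .0326 .0105 3.2
```

```text
tool_pos: [0.5055, 0.032, 0.0241]
eef_rot: [[-0.998, -0.058, -0.006], [-0.058, 0.998, 0.0], [0.006, 0.0, -1.0]]
force: [-0.9, 0.2, 0.4]
shift [-0.0016  0.0005  0.0136] dist 0.0137 rot [ 0.0004 -0.0063  0.    ] j6 -1.63
```

Converted, 0.0125 m is 2.5, 0.008 m is 1.6.

```bash
python3 inch.py '[[0, 0.1, 0.8, 0, -0.006, 0, 1], [0, 0.1, 1.6, 0, -0.006, 0, 1], [0, 0.1, 2.5, 0, -0.006, 0, 1], [0, 0.1, 2.5, 0, -0.006, 0, 1], [0, 0.1, 2.5, 0, -0.006, 0, 1]]' | sed -n 2,4p
python3 inch.py '[[0, 0, 0, 0, 0, 0, 1], [0, 0, 0, 0, 0, 0, 1], [0, 0, 0, 0, 0, 0, 1]]' | sed -n 2,4p
```

```text
tool_pos: [0.504, 0.0325, 0.0094]
eef_rot: [[-0.998, -0.058, -0.004], [-0.058, 0.998, 0.0], [0.004, 0.001, -1.0]]
force: [0.7, -0.3, 0.5]
tool_pos: [0.5045, 0.0325, 0.0102]
eef_rot: [[-0.998, -0.058, -0.003], [-0.058, 0.998, 0.0], [0.003, 0.001, -1.0]]
force: [0.6, 1.2, -0.2]
```

Converted, -0.08 m is -16, -0.05 m is -10.

```bash
python3 inch.py '[[0, 0, 0, 0, 0, 0, 0.6], [0, 0, 0, 0, 0, 0, 0.5], [0, 0, 0, 0, 0, 0, 0], [0, 0, 0, 0, 0, 0, 0], [0, 0, 0, 0, 0, 0, 0]]' 10 | tail -3
python3 inch.py '[[0, 0, 0, 0, 0, 0, 0], [0, 0, 0, 0, 0, 0, 0], [0, 0, 0, 0, 0, 0, 0], [0, 0, 0, 0, 0, 0, 0], [0, 0, 0, 0, 0, 0, 0]]' 40
python3 inch.py '[[0, 0, -4, 0, 0, 0, 0], [0, 0, -10, 0, 0, 0, 0], [0, 0, -16, 0, 0, 0, 0], [0, 0, -16, 0, 0, 0, 0]]' 
python3 go.py .4567 -.17 .09 2.898
```

```text
force: [0.7, -0.4, -0.0]
gripper_width: 0.657
finger_force: 0.4
time_s: 12.65
tool_pos: [0.5044, 0.0323, 0.01]
eef_rot: [[-0.998, -0.058, -0.003], [-0.058, 0.998, 0.0], [0.003, 0.0, -1.0]]
force: [-0.4, 0.2, 0.1]
gripper_width: 0.637
finger_force: 40.0
time_s: 12.98
tool_pos: [0.5075, 0.0326, 0.0966]
eef_rot: [[-0.998, -0.058, 0.007], [-0.058, 0.998, 0.001], [-0.007, 0.0, -1.0]]
force: [0.3, 0.1, 0.5]
gripper_width: 0.632
finger_force: 40.0
shift [ 0.0626 -0.1993  0.0061] dist 0.209 rot [0.0013 0.0065 0.3021] j6 -1.63
```

The rows are not in the units I measure in: shifts go in units of 5 mm. I convert before sending: -0.195 m is -39, -0.16 m is -32.

```bash
python3 inch.py '[[2.6, -8, 0, 0, 0, 0.06, 0], [5.2, -16, 0.4, 0, 0, 0.12, 0], [7.6, -24, 0.8, 0, 0, 0.18, 0], [10, -32, 1.2, 0, 0, 0.24, 0], [12.4, -39, 1.2, 0, 0.006, 0.302, 0]]' | sed -n 2,4p
python3 inch.py '[[0, 0, 0, 0, 0, 0, 0], [0, 0, 0, 0, 0, 0, 0], [0, 0, 0, 0, 0, 0, 0]]' | sed -n 2,4p
python3 go.py .4541 -.1719 .05 2.8966
```

```text
tool_pos: [0.4528, -0.1674, 0.0829]
eef_rot: [[-0.97, 0.244, -0.01], [0.244, 0.97, 0.001], [0.01, -0.001, -1.0]]
force: [0.2, 0.0, -1.0]
tool_pos: [0.4539, -0.1654, 0.0834]
eef_rot: [[-0.97, 0.241, -0.009], [0.241, 0.97, 0.002], [0.01, -0.0, -1.0]]
force: [0.8, -0.5, -1.5]
shift [-0.002  -0.0063  0.0334] dist 0.034 rot [-0.0001 -0.0097  0.0013] j6 -1.75
```

Converted, 0.033 m is 6.6, 0.015 m is 3.

```bash
python3 inch.py '[[-0.4, -0.6, 3, 0, -0.01, 0, 0], [-0.4, -1.26, 6.6, 0, -0.01, 0.001, 0], [-0.4, -1.26, 6.6, 0, -0.01, 0.001, 0], [-0.4, -1.26, 6.6, 0, -0.01, 0.001, 0]]' | sed -n 2,4p
python3 inch.py '[[0, 0, 0, 0, 0, 0, 0], [0, 0, 0, 0, 0, 0, 0]]' | sed -n 2,4p
python3 - <<'E'
from plant import env
import cv2,pickle,numpy as np
st=env.get_state();s=env.snapshot("wrist");t=env.snapshot("top")
T=np.eye(4);T[:3,:3]=st["eef_rot"];T[:3,3]=st["tool_pos"]
s["world_to_cam"]=np.linalg.inv(T@s["tool_from_camera"])
pickle.dump(s,open("wi.pkl","wb"))
cv2.imwrite("pics/wi.png",cv2.resize(s["color"][0:300,120:520,::-1],(800,600),interpolation=2))
E
```

```text
tool_pos: [0.4538, -0.1706, 0.05]
eef_rot: [[-0.971, 0.24, -0.002], [0.24, 0.971, 0.0], [0.002, -0.0, -1.0]]
force: [0.1, 0.7, -1.6]
tool_pos: [0.4551, -0.1719, 0.0523]
eef_rot: [[-0.971, 0.241, 0.002], [0.241, 0.971, -0.002], [-0.003, -0.001, -1.0]]
force: [-0.6, 0.2, -1.6]
```

View pics/wi.png

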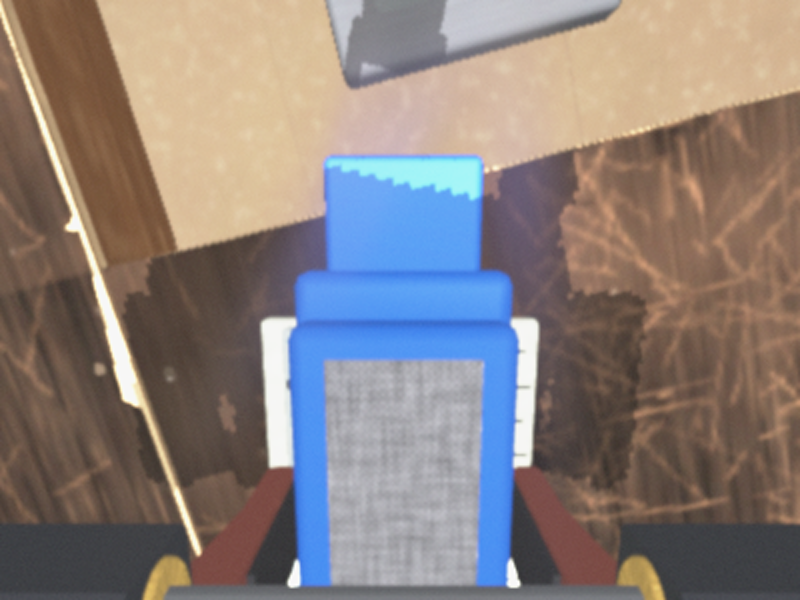

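The board hangs over the bed parallel to it. The bed's end corners are at (262,319) and (539,318), and the board's rear edge runs from 290 to 516. I'll compute the offsets in the tool frame.

```bash
python3 - <<'E'
import pickle,numpy as np
from plant import env
s=pickle.load(open("wi.pkl","rb"));st=env.get_state();K=s["camera_matrix"];R=s["world_to_cam"]
def un(uv,z):
    uv=np.array(uv)/2+[120,0];d=R[:3,:3].T@np.linalg.inv(K)@[*uv,1];o=-R[:3,:3].T@R[:3,3];p=o+d*(z-o[2])/d[2]
    return (np.array(st["eef_rot"]).T@(p-st["tool_pos"])*1000).round(1)
print("bed",un((262,319),.008),un((539,318),.008),un((268,465),.008),un((531,467),.008))
zb=st["tool_pos"][2]-.010
print("rear",un((292,330),zb+.026),un((515,330),zb+.026),"toe",un((325,157),zb+.007),un((484,157),zb+.007))
E
python3 go.py .4541 -.1719 .022 2.8966
```

```text
bed [ 46.8 -44.5  44.1] [47.1 46.4 43.9] [ -3.9 -45.3  44.2] [-4.6 46.4 44.1]
rear [ 50.5 -24.2 -16.1] [ 50.5  27.9 -16.2] toe [ 90.8 -17.5   2.8] [90.8 21.7  2.7]
shift [0.001  0.0002 0.0301] dist 0.0302 rot [-0.0014  0.0029  0.0012] j6 -1.76
```

Converted, 0.028 m is 5.6, 0.022 m is 4.4.

```bash
python3 inch.py '[[0.2, -0.2, 2.4, 0, 0.002, 0.001, 0], [0.2, -0.2, 4.4, 0, 0.002, 0.001, 0], [0.2, -0.2, 5.6, 0, 0.002, 0.001, 0], [0.2, -0.2, 5.6, 0, 0.002, 0.001, 0], [0.2, -0.2, 5.6, 0, 0.002, 0.001, 0]]' | sed -n 2,4p
python3 inch.py '[[0, 0, 0, 0, 0, 0, 0], [0, 0, 0, 0, 0, 0, 0], [0, 0, 0, 0, 0, 0, 0]]' | sed -n 2,4p
```

```text
tool_pos: [0.4523, -0.1729, 0.0219]
eef_rot: [[-0.97, 0.243, -0.003], [0.243, 0.97, -0.0], [0.003, -0.001, -1.0]]
force: [-0.2, -0.0, -1.7]
tool_pos: [0.4534, -0.1733, 0.0235]
eef_rot: [[-0.97, 0.243, -0.0], [0.243, 0.97, -0.001], [-0.0, -0.001, -1.0]]
force: [0.1, 0.3, -0.7]
```

Converted, 0.0035 m is 0.7, 0.003 m is 0.6.

```bash
python3 inch.py '[[0, 0, 0.3, 0, 0, 0, 0], [0, 0, 0.6, 0, 0, 0, 0], [0, 0, 0.7, 0, 0, 0, 0], [0, 0, 0.7, 0, 0, 0, 0], [0, 0, 0.7, 0, 0, 0, 0]]' | sed -n 2,4p
python3 inch.py '[[-0.8, 0, 0, 0, 0, 0, 0], [-1.6, 0, 0, 0, 0, 0, 0], [-2.4, 0, 0, 0, 0, 0, 0], [-2.4, 0, 0, 0, 0, 0, 0], [-2.4, 0, 0, 0, 0, 0, 0]]' | sed -n 2,4p
python3 inch.py '[[-0.8, 0, 0, 0, 0, 0, 0], [-1.6, 0, 0, 0, 0, 0, 0], [-2.4, 0, 0, 0, 0, 0, 0], [-2.4, 0, 0, 0, 0, 0, 0], [-2.4, 0, 0, 0, 0, 0, 0]]' | sed -n 2,4p
```

```text
tool_pos: [0.453, -0.1732, 0.0194]
eef_rot: [[-0.97, 0.243, -0.001], [0.243, 0.97, -0.001], [0.001, -0.001, -1.0]]
force: [-0.7, -0.6, -1.4]
tool_pos: [0.4649, -0.1761, 0.0194]
eef_rot: [[-0.97, 0.243, -0.001], [0.243, 0.97, -0.001], [0.001, -0.001, -1.0]]
force: [0.2, 0.3, -1.0]
tool_pos: [0.4765, -0.1791, 0.0194]
eef_rot: [[-0.97, 0.243, -0.001], [0.243, 0.97, -0.001], [0.001, -0.001, -1.0]]
force: [-0.1, 0.1, -1.0]
```

```bash
python3 inch.py '[[0, 0, 0.24, 0, 0, 0, 0], [0, 0, 0.24, 0, 0, 0, 0], [0, 0, 0.24, 0, 0, 0, 0]]' | sed -n 2,4p
python3 inch.py '[[0, 0, 0.12, 0, 0, 0, 0], [0, 0, 0.12, 0, 0, 0, 0], [0, 0, 0.12, 0, 0, 0, 0]]' | sed -n 2,4p
```

```text
tool_pos: [0.4761, -0.179, 0.0182]
eef_rot: [[-0.97, 0.243, -0.001], [0.243, 0.97, -0.001], [0.001, -0.001, -1.0]]
force: [0.1, 1.3, -1.0]
tool_pos: [0.4762, -0.179, 0.018]
eef_rot: [[-0.97, 0.243, -0.001], [0.243, 0.97, -0.001], [0.001, -0.001, -1.0]]
force: [-1.2, 0.2, 1.3]
```

```bash
cat > f.py <<'E'
from plant import env
import numpy as np
s=env.get_state();d=np.array([.97,-.243,0])
print("t",round(s["time_s"],2),"axial",round(float(d@s["force"]),2),"fz",round(float(s["force"][2]),1),"gx",round(float(d@(np.array(s["tool_pos"])-[.5065,-.185,0]))*1000,1),"z",round(float(s["tool_pos"][2]),4),"w",round(float(s["gripper_width"]),3),"ff",round(float(s["finger_force"]),1))
E
python3 inch.py '[[0, 0, 0, 0, 0, 0, 0], [0, 0, 0, 0, 0, 0, 0], [-0.2, 0, 0, 0, 0, 0, 0], [-0.4, 0, 0, 0, 0, 0, 0]]' 9 >/dev/null; python3 f.py
python3 inch.py '[[-0.16, 0, 0, 0, 0, 0, 0], [-0.3, 0, 0, 0, 0, 0, 0], [-0.3, 0, 0, 0, 0, 0, 0]]' >/dev/null; python3 f.py
python3 inch.py '[[-0.16, 0, 0, 0, 0, 0, 0], [-0.3, 0, 0, 0, 0, 0, 0], [-0.3, 0, 0, 0, 0, 0, 0]]' >/dev/null; python3 f.py
```

```text
t 17.0 axial -2.78 fz 4.0 gx -28.8 z 0.018 w 0.638 ff 9.0
t 17.25 axial -3.78 fz 5.1 gx -27.1 z 0.018 w 0.637 ff 9.0
t 17.5 axial -3.17 fz 5.6 gx -25.6 z 0.018 w 0.638 ff 9.0
```

```bash
python3 inch.py '[[0, 0, -0.12, 0, 0, 0, 0], [0, 0, -0.12, 0, 0, 0, 0], [0, 0, -0.12, 0, 0, 0, 0]]' >/dev/null; python3 f.py
python3 inch.py '[[-0.16, 0, 0, 0, 0, 0, 0], [-0.3, 0, 0, 0, 0, 0, 0], [-0.3, 0, 0, 0, 0, 0, 0]]' >/dev/null; python3 f.py
python3 inch.py '[[-0.16, 0, 0, 0, 0, 0, 0], [-0.3, 0, 0, 0, 0, 0, 0], [-0.3, 0, 0, 0, 0, 0, 0]]' >/dev/null; python3 f.py
```

```text
t 17.75 axial 1.17 fz -0.0 gx -25.5 z 0.018 w 0.638 ff 9.0
t 18.0 axial -0.32 fz -1.7 gx -24.2 z 0.018 w 0.637 ff 9.0
t 18.25 axial 0.5 fz -1.2 gx -22.7 z 0.0181 w 0.636 ff 9.0
```

```bash
for i in 1 2 3; do python3 inch.py '[[-0.14, 0, 0, 0, 0, 0, 0], [-0.3, 0, 0, 0, 0, 0, 0], [-0.3, 0, 0, 0, 0, 0, 0]]' >/dev/null; python3 f.py; done
```

```text
t 18.5 axial -0.93 fz -1.5 gx -21.1 z 0.0182 w 0.637 ff 9.0
t 18.75 axial 0.07 fz -1.5 gx -19.6 z 0.0183 w 0.637 ff 9.0
t 19.0 axial -0.04 fz -2.0 gx -18.1 z 0.0183 w 0.635 ff 9.0
```

```bash
for i in 1 2 3; do python3 inch.py '[[-0.14, 0, 0.02, 0, 0, 0, 0], [-0.3, 0, 0.02, 0, 0, 0, 0], [-0.3, 0, 0.02, 0, 0, 0, 0]]' >/dev/null; python3 f.py; done
```

```text
t 19.25 axial -0.03 fz -1.6 gx -16.6 z 0.0182 w 0.638 ff 9.0
t 19.5 axial 0.18 fz -1.2 gx -15.1 z 0.0181 w 0.634 ff 9.0
t 19.75 axial -2.85 fz 0.6 gx -14.0 z 0.018 w 0.634 ff 9.0
```

```bash
for i in 1 2; do python3 inch.py '[[-0.1, 0, 0, 0, 0, 0, 0], [-0.2, 0, 0, 0, 0, 0, 0], [-0.2, 0, 0, 0, 0, 0, 0]]' >/dev/null; python3 f.py; done
```

```text
t 20.0 axial -3.76 fz 1.0 gx -13.0 z 0.018 w 0.633 ff 9.0
t 20.25 axial -3.76 fz 1.3 gx -11.8 z 0.018 w 0.638 ff 9.0
```

```bash
for i in 1 2; do python3 inch.py '[[-0.08, 0, 0, 0, 0, 0, 0], [-0.14, 0, 0, 0, 0, 0, 0], [-0.14, 0, 0, 0, 0, 0, 0]]' >/dev/null; python3 f.py; done
```

```text
t 20.5 axial -4.64 fz 1.3 gx -11.0 z 0.018 w 0.638 ff 9.0
t 20.75 axial -4.73 fz 1.6 gx -10.3 z 0.018 w 0.636 ff 9.0
```

```bash
for i in 1; do python3 inch.py '[[-0.06, 0, 0, 0, 0, 0, 0], [-0.1, 0, 0, 0, 0, 0, 0], [-0.1, 0, 0, 0, 0, 0, 0]]' >/dev/null; python3 f.py; done
```

```text
t 21.0 axial -5.99 fz 2.9 gx -10.1 z 0.018 w 0.637 ff 9.0
```

```bash
for i in 1; do python3 inch.py '[[-0.06, 0, 0, 0, 0, 0, 0], [-0.1, 0, 0, 0, 0, 0, 0], [-0.1, 0, 0, 0, 0, 0, 0]]' >/dev/null; python3 f.py; done
```

```text
t 21.25 axial -7.47 fz 3.4 gx -10.1 z 0.0179 w 0.637 ff 9.0
```

Converted, 0.0006 m is 0.12, -0.0003 m is -0.06.

```bash
python3 inch.py '[[0.12, 0, 0, 0, 0, 0, 0], [0.12, 0, -0.06, 0, 0, 0, 0.75], [0.12, 0, -0.06, 0, 0, 0, 0.8], [0.12, 0, -0.06, 0, 0, 0, 0.85], [0.12, 0, -0.06, 0, 0, 0, 0.85]]' >/dev/null; python3 f.py
python3 inch.py '[[0, 0, 0, 0, 0, 0, 0.85], [0, 0, 0, 0, 0, 0, 0.85], [0, 0, 0, 0, 0, 0, 0.85]]' >/dev/null; python3 f.py
python3 inch.py '[[0, 0, -2, 0, 0, 0, 0.9], [0, 0, -8, 0, 0, 0, 1], [0, 0, -16, 0, 0, 0, 1], [0, 0, -24, 0, 0, 0, 1], [0, 0, -30, 0, 0, 0, 1]]' >/dev/null; python3 f.py
python3 inch.py '[[2, 8, 0, 0, 0, 0, 1], [4, 16, -4, 0, 0, 0, 1], [6, 24, -6, 0, 0, 0, 1], [6, 24, -6, 0, 0, 0, 1], [6, 24, -6, 0, 0, 0, 1]]' >/dev/null; python3 f.py
python3 - <<'E'
from plant import env
import cv2,pickle,numpy as np
t=env.snapshot("top")["color"][:,:,::-1];w=env.snapshot("side")["color"][:,:,::-1]
a=cv2.resize(t[160:280,370:450],(400,600),interpolation=2);b=cv2.resize(w[140:200,280:380],(400,240),interpolation=2);c=cv2.resize(w[100:400,220:420],(400,600))[:360]
cv2.imwrite("pics/fin.png",np.hstack([a,np.vstack([b,c])]))
E
```

```text
t 21.67 axial 0.48 fz -0.4 gx -9.4 z 0.0185 w 0.846 ff 0.0
t 21.92 axial 0.37 fz 0.3 gx -9.9 z 0.0183 w 0.852 ff 0.0
t 22.33 axial 0.95 fz -0.4 gx -9.4 z 0.1728 w 1.0 ff 0.0
t 22.75 axial 0.14 fz -0.9 gx -39.7 z 0.2003 w 0.999 ff 0.0
```

View pics/fin.png

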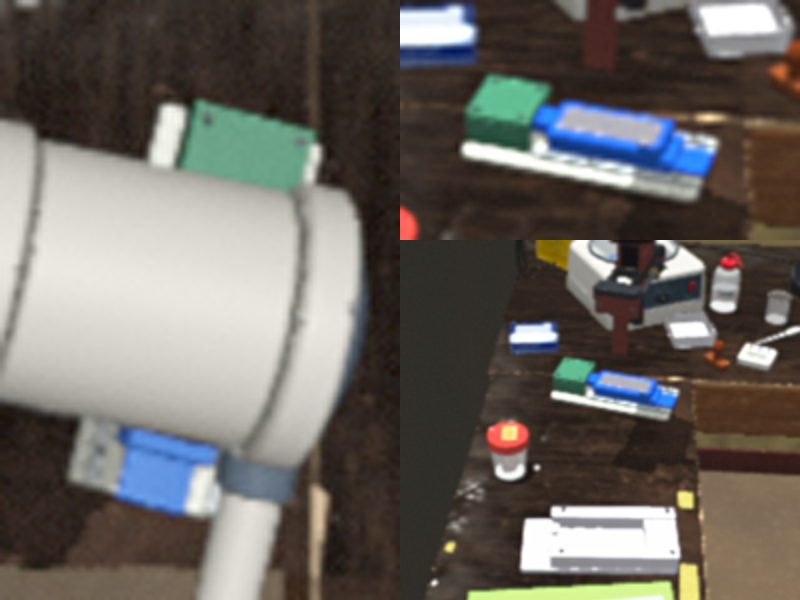

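The board lies flat between the rails with its tab in the hood, and the gripper is clear. I'm handing the job in.

```bash
python3 -c "
from plant import env;print(env.job_done())"
```

```text
the job is handed in; nothing more can be done
None
```

I handed the job in at about 23 s of the 58 s allowed: the board lies flat on the gauge between the rails, pad strip up, its tab about 34 mm into the hood. The pad seems pressed home: the push stalled after about 4 mm of travel, peaking near 7.5 N, but I couldn't read the pad or stop joints, and the verdict wasn't shown.

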